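# Put the flap templates away in their case

### The arm

A 7-joint arm with a two-finger parallel gripper is mounted at the origin on the work surface. World frame = base frame: x ahead of the robot, y to its left, z up, the work surface at z = 0. Lengths are in m, angles in rad, forces in N, time in s.
With the tool pointing down it reaches from about 0.425 to 0.925 m from the base axis. Payload 6.8 kg.
Tool frame: the origin (TCP) lies midway between the tips of the shut fingers; the grasp point (between the pads) lies 19 mm behind it (bot.pinch_z is the distance from the TCP to the grasp point, in m); z points along the fingers, y is the line along which they close (so a half turn about z gives the same grasp; the last joint's range is limited). The gripper opens to 85 mm and grips with 20 to 120 N. Pads are 22 mm wide; open, the fingers measure 114 mm over their backs; the gripper's body (76 mm by 85 mm) begins 54 mm behind the grasp point. The pads swing forward as they close: fully open they stand 13 mm farther back than shut.
Start: joints at [1.113, 0.477, 0.022, 1.555, -0.011, 1.109, -0.083], TCP at [0.231, -0.634, 0.231] pointing down, gripper open.
Joint ranges: [-2.96, 2.96], [-0.34, 2.1], [-1.41, 1.46], [0.24, 2.44], [-1.37, 4.51], [0.17, 1.92], [-2.96, 2.96]. Speed limits (rad/s): [2.39, 2.39, 3.14, 3.14, 3.14, 3.14, 3.14].

### API

Orientations are given as a unit quaternion [w, x, y, z].
In Python, from station import bot, imaging gives the robot as it stands. The module is installed in compiled form; this text tells all that it offers.
- The arm moves only by the tool carry_out, never from a script. Its argument "targets" is a list of rows, each a list of 5 numbers: the shift along the tool's x, y, z in cm, then the turn about the tool's z in degrees, then the opening, from -1 (shut) to 1 (fully open). In form: [[x, y, z, yaw, gripper], ...]. A call has 1 to 12 rows; each row shifts and turns the commanded pose from where the row before left it, along the tool's axes as they then stand; what a row does not reach is not made up. A row lasts 1/10 s, in which the tool goes at most 50 mm and 8.59 degrees, less where a joint would pass 70% of its speed; a pose out of reach is approached as far as the arm can. A call is refused whole if a number of a shift passes 5 or a number of a turn 8.59, either way. A call with a gripper value outside its range is refused whole. The fingers move at their own pace and stop on an object; "force" is the grip in N (left out, the last holds). Time passes only in rows, so rows that do not move let the fingers close. It gives the time, the measured TCP pose, the force, the opening and the grip force at its end, in the units of the state.
- bot.get_obs(): the state, without advancing time (a new reading comes with each control period).
- imaging.read_camera(name): name is "side" or "top"; returns the picture (420x560x3 uint8, red, green, blue); there is no depth.
- imaging.calibration(name): a dict with "fx", "fy", "cx", "cy" (pixels), "extrinsics" (4x4, takes a point from world to camera coordinates). Camera axes: x right, y up, looking along -z (the intrinsics and any distortion apply to the point x, -y, -z); pixel columns grow to the right and rows downward; lengths in m; the calibration is good to about 2 mm. A picture is of the moment at which its call begins. calibration takes no time and is no camera call.
- bot.hand_in(): hands the job in; it is judged then, once.
The state is a dict: "t": time; "q": joint angles; "joint_vel": joint speeds; "joint_torque": joint torques, N m; "eef_pos": TCP position; "tool_rot": TCP orientation; "contact_force": force on the tool from outside, world axes, zero at the start; "torque": the same for the moment, N m; "gripper_width": opening from 0.0 (shut) to 1.0 (fully open); "grasp_force": force on a finger pad.
Only numpy, scipy, OpenCV 4.12 (cv2) and the standard library are available. Lean on these libraries where they do the work, as an engineer would, in place of code of your own. Each camera call takes 0.05 s, during which the arm holds its last target. There are 200 camera calls.

### The job

Put the loose pocket-flap templates away: swing the red latch open, lift the cover off the case and lay it flat on the green mat, then stack every template flat and squarely inside the yellow outline in the case. Then seat the cover fully home on its two pins and swing the latch shut over it. Leave the other things on the table where they are.

Things in the scene. Friction and masses are not known exactly. Their poses are not given: they have to be found in the camera images.
- case: Blue open case fixed to the table, 142 x 160 x 66 mm (x, y, z). Origin: centre of underside; latch at the front (-x). Floor 6 mm thick, wall tops at z = 66; clear inside within x +-65, y +-62 mm. A pointed steel pin, 8 mm thick, stands 13 mm above each end wall at x = 0, y = +-71. A yellow outline 50 x 98 mm (x, y) centred on the inner floor marks the pile's place
- pile (a point): Centre of the yellow outline, on the inner floor of the case (6 mm above its underside); axes as the case's
- latch (a joint): Red turn-latch in front of the case, rad: 0 = closed, its arm along the case's +x, overlapping the cover's front edge by 23 mm, 3 mm above it; grows anticlockwise from above; 1.57 = open, arm along the case's +y, clear of the cover; stop at 1.9. It turns easily and stays where it is left
- latch_grip (a point): Top centre of the latch's upright red grip post, 12 mm thick and 27 mm tall, 36 mm from the pivot
- latch_pivot (a point): On the latch's vertical turning axis, level with its red arm; x = -93, y = 0 mm in the case's frame
- cover: Loose aluminium cover plate 142 x 164 x 6 mm (x, y, z), 0.28 kg. Origin: centre of underside. Two 11 mm square holes at x = 0, y = +-71 mm fit over the pins; seated, its underside is 66 mm above the case's. Black grip bar amid its top, 16 mm across (x), 70 mm long (y), z = 6 to 32 mm. Half a turn makes no difference
- mat: Green rubber mat 160 x 180 x 3 mm (x, y, z) fixed to the table. Origin: centre of its underside; its top is 3 mm up
- t1: Pocket-flap template: wood-brown plate 42 x 90 x 10 mm (x, y, z), 60 g, with a thin black line and dot on top. Origin: centre of its underside. Half a turn makes no difference. Absent in some runs
- t2: Pocket-flap template: yellow plate 42 x 90 x 10 mm (x, y, z), 60 g, with a thin black line and dot on top. Origin: centre of its underside. Half a turn makes no difference. Absent in some runs
- t3: Pocket-flap template: orange plate 42 x 90 x 10 mm (x, y, z), 60 g, with a thin black line and dot on top. Origin: centre of its underside. Half a turn makes no difference. Absent in some runs
- t4: Pocket-flap template: green plate 42 x 90 x 10 mm (x, y, z), 60 g, with a thin black line and dot on top. Origin: centre of its underside. Half a turn makes no difference. Absent in some runs
- t5: Pocket-flap template: red plate 42 x 90 x 10 mm (x, y, z), 60 g, with a thin black line and dot on top. Origin: centre of its underside. Half a turn makes no difference. Absent in some runs
- weight1: Bystander: steel pattern weight, 40 mm across, 32 mm tall, origin under its centre
- weight2: Bystander: as weight1
- spool: Bystander: red thread spool, 38 mm across, 50 mm tall, origin under its centre
- chalk_tin: Bystander: white chalk tin, 52 mm across, 18 mm tall, origin under its centre
- eraser: Bystander: blue block 30 x 75 x 22 mm, origin under its centre
- ruler: Bystander: wooden ruler 30 x 300 x 5 mm (x, y, z), origin under its centre
Not all that is in view belongs to the job. There is more than one size of the cover; the one meant has the size given above.

How it is judged:
By the outcome, as a careful person would: the job done as asked, in the order asked, and still so for the second after the job is handed in, with the robot touching nothing.
Of t1, t2, t3, t4, t5 only 3 to 5 are there at a start; the rules pass over those that are not, and their reading is None.
At some moment in a run one of cover may be knocked a few centimetres aside while the robot is not near it.
Once in a run the grip may slacken for a moment while it holds something.
It also fails if it takes over 208 s, if anything falls off the work surface, if the arm or the gripper's body presses on something with over 40 N, if the wrist force passes 120 N, or if a joint passes its speed limit or range.

## Working session

There is one attempt and no reset: what is moved stays moved. The work goes in short steps, Python scripts to look and compute and a tool call to move; the robot and the scene stay as the last step left them, time stands still between calls to the robot, and variables do not carry over. Pictures are saved under pics/ and viewed, at most 14 in all, crops included, and the job is handed in when it is done.

Besides the shell and the picture viewer there is one more tool, called as name(argument=value, ...), one argument or row to a line, values as JSON. carry_out: Moves the arm, as the interface text tells. Its arguments: {"type":"object","properties":{"targets":{"type":"array"},"force":{"type":"number"}},"required":["targets"]}

```bash
mkdir -p pics; cat > h.py <<'E'
import numpy as np, cv2
from station import bot, imaging
def cal(n):
    c=imaging.calibration(n); return c,np.array(c["extrinsics"])
def ray(n,u,v,z):
    c,E=cal(n); R,t=E[:3,:3],E[:3,3]
    p=np.array([(u-c["cx"])/c["fx"],(v-c["cy"])/c["fy"]])
    k=c.get("distortion",c.get("dist"))
    d=R.T@np.array([p[0],-p[1],-1.]); o=-R.T@t
    return o+d*(z-o[2])/d[2]
def proj(n,P):
    c,E=cal(n); q=E[:3,:3]@np.array(P)+E[:3,3]
    return np.array([c["cx"]+c["fx"]*q[0]/-q[2], c["cy"]+c["fy"]*q[1]/q[2]])
def snap(n,f=None,crop=None,s=1):
    im=imaging.read_camera(n)
    if f:
        o=im[:,:,::-1]
        if crop: o=o[crop[1]:crop[3],crop[0]:crop[2]]
        cv2.imwrite("pics/"+f,cv2.resize(o,None,fx=s,fy=s,interpolation=cv2.INTER_CUBIC))
    return im
E
python3 - <<'E'
from h import *
for n in("top","side"):
    np.save(n+".npy",snap(n,n+"0.png")); c=imaging.calibration(n); print(c)
print(bot.get_obs())
print(ray("top",280,210,0),ray("top",0,0,0),ray("top",560,420,0))
E
```

```text
{'fx': 426.26035052071916, 'fy': 426.26035052071916, 'cx': 280.0017319676697, 'cy': 203.45161295634233, 'extrinsics': array([[ 0.02844698, -0.99944067, -0.01758146,  0.00191011],
       [ 0.98942   ,  0.02564983,  0.1427941 , -0.55277438],
       [-0.14226327, -0.02145751,  0.98959625, -1.21975048],
       [ 0.        ,  0.        ,  0.        ,  1.        ]])}
{'fx': 405.12585557611834, 'fy': 405.12585557611834, 'cx': 279.90542128363364, 'cy': 210.7427851945718, 'extrinsics': array([[-9.89916745e-01, -1.41650087e-01, -3.00457003e-04,
         5.36369834e-01],
       [ 7.24486376e-02, -5.08125214e-01,  8.58230716e-01,
        -1.20890039e-01],
       [-1.21721126e-01,  8.49555189e-01,  5.13264014e-01,
        -9.50049683e-01],
       [ 0.00000000e+00,  0.00000000e+00,  0.00000000e+00,
         1.00000000e+00]])}
{'t': 0.1, 'q': array([ 1.11290629,  0.47774474,  0.02235635,  1.55636373, -0.01150583,
        1.10930821, -0.08313056]), 'joint_vel': array([-0.00028406, -0.00100511, -0.00100523, -0.00263579, -0.00020663,
       -0.00101107,  0.00026508]), 'joint_torque': array([ 3.84366052e-03, -5.97766614e+01,  1.61354173e+00, -2.81957370e+01,
        1.28266308e-02,  5.05397198e-03, -7.94454593e-06]), 'eef_pos': array([ 0.23111822, -0.63361953,  0.23040019]), 'tool_rot': array([-8.21684337e-04,  9.84746669e-01,  1.73992182e-01, -2.08979734e-04]), 'contact_force': array([ 1.06324515, -1.06146615,  0.85130171]), 'torque': array([-0.00824923,  0.01619934, -0.02636662]), 'grasp_force': 0.0, 'gripper_width': 1.0002869135276733}
[0.5381055 0.0172325 0.       ] [1.2154702 0.9654493 0.       ] [-0.03592493 -0.78633063  0.        ]
```

View pics/top0.png

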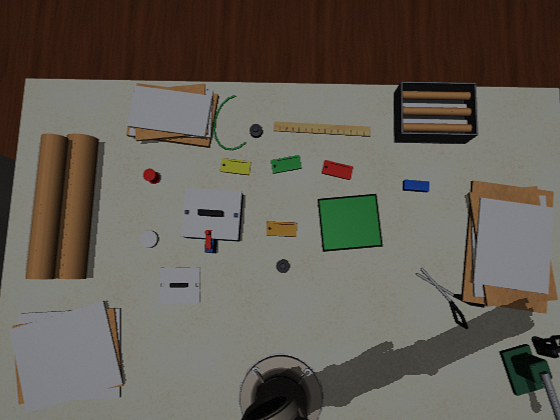

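View pics/side0.png

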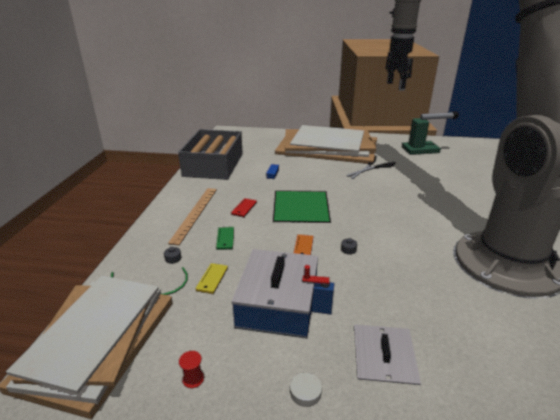

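Top view: the templates are yellow (236,166), green (286,164), red (337,169) and orange (281,229). The mat is at (350,222). There are two cover-like plates: the large one on the blue case with the red latch at (212,214), and a small one on the table at (180,285). The large one fits the 142x164 size. I'll measure both and confirm in a crop.

```bash
cat >> h.py <<'E'
HS={"yellow":((24,120,90),(34,255,255)),"green":((50,100,60),(75,255,255)),"red":((172,140,80),(180,255,255)),"orange":((8,120,100),(22,255,255)),"white":((0,0,135),(180,40,255))}
def rects(im,col,z,box=None,n="top",amin=60,amax=1e5,up=4):
    x0,y0,x1,y1=box or (0,0,560,420)
    sub=cv2.resize(im[y0:y1,x0:x1],None,fx=up,fy=up,interpolation=cv2.INTER_CUBIC)
    h=cv2.cvtColor(sub,cv2.COLOR_RGB2HSV); lo,hi=HS[col]
    m=cv2.inRange(h,lo,hi)
    if col=="red": m|=cv2.inRange(h,(0,140,80),(6,255,255))
    out=[]
    for c in cv2.findContours(m,cv2.RETR_EXTERNAL,cv2.CHAIN_APPROX_NONE)[0]:
        a=cv2.contourArea(c)/up**2
        if not amin<a<amax: continue
        px=(c[:,0]+.5)/up-.5+[x0,y0]
        W=np.array([ray(n,u,v,z)[:2] for u,v in px])*1000
        (cx,cy),(w,h_),an=cv2.minAreaRect(W.astype(np.float32))
        if w>h_: w,h_,an=h_,w,an-90     # an: direction of short side
        an=(an+90)%180-90
        out.append((px.mean(0).round(1),np.round([cx,cy,w,h_,an],1)))
    return out
E
python3 - <<'E'
from h import *
im=np.load("top.npy")
for c,z,b in[("yellow",.01,(210,150,260,185)),("green",.01,(265,150,310,180)),("red",.01,(315,152,362,187)),("orange",.01,(258,213,306,245)),("green",.003,(310,185,390,260)),("red",.06,(195,222,222,260)),("white",.072,(175,180,250,245)),("white",.006,(150,260,210,310))]:
    for r in rects(im,c,z,b,amin=20): print(c,*r)
for f,b in(("c1.png",(140,170,260,310)),):
    o=im[b[1]:b[3],b[0]:b[2],::-1]; cv2.imwrite("pics/"+f,cv2.resize(o,None,fx=4,fy=4,interpolation=cv2.INTER_CUBIC))
h=cv2.cvtColor(im,cv2.COLOR_RGB2HSV)
for u,v in[(281,229),(200,195),(180,272),(160,230),(240,240)]: print(im[v,u],h[v,u])
E
```

```text
yellow [235.2 166. ] [669.3 158.8  42.8  89.6  -5. ]
green [285.8 163.7] [680.2   3.4  42.3  88.7  12.3]
red [336.9 169.3] [ 666.5 -153.3   42.5   88.8  -12.3]
orange [281.3 228.6] [481.1  12.2  42.6  89.1  -0.6]
green [349.5 222.3] [ 506.8 -193.2  150.1  171.6    6.6]
red [207.8 241.2] [434.  221.6  15.3  40.2 -88.5]Traceback (most recent call last):
  File "<stdin>", line 4, in <module>
  File "h.py", line 33, in rects
    W=np.array([ray(n,u,v,z)[:2] for u,v in px])*1000
                ~~~^^^^^^^^^
  File "h.py", line 6, in ray
    c,E=cal(n); R,t=E[:3,:3],E[:3,3]
        ~~~^^^
  File "h.py", line 4, in cal
    c=imaging.calibration(n); return c,np.array(c["extrinsics"])
ValueError: time passes only in moves, steps and waits
```

```bash
sed -i 's/^def cal(n):/import functools\n@functools.cache\ndef cal(n):/' h.py
python3 - <<'E'
from h import *
im=np.load("top.npy")
h=cv2.cvtColor(im,cv2.COLOR_RGB2HSV)
for u,v in[(281,229),(200,195),(180,272),(160,230),(240,240)]: print(im[v,u],h[v,u])
b=(140,170,260,310)
o=im[b[1]:b[3],b[0]:b[2],::-1]; cv2.imwrite("pics/c1.png",cv2.resize(o,None,fx=4,fy=4,interpolation=cv2.INTER_CUBIC))
for c,z,b in[("white",.072,(178,182,246,242)),("white",.006,(156,262,204,308))]:
    for r in rects(im,c,z,b,amin=500): print(c,*r)
E
```

```text
[127  94  39] [ 19 177 127]
[131 133 137] [110  11 137]
[133 134 139] [115  11 139]
[131 132 125] [ 34  14 132]
[55 54 50] [24 23 55]
white [209.4 214.4] [515.4 215.5 141.3 163.9  -2.2]
white [178.8 284.9] [307.3 311.2 104.3 117.3   2.3]
```

View pics/c1.png

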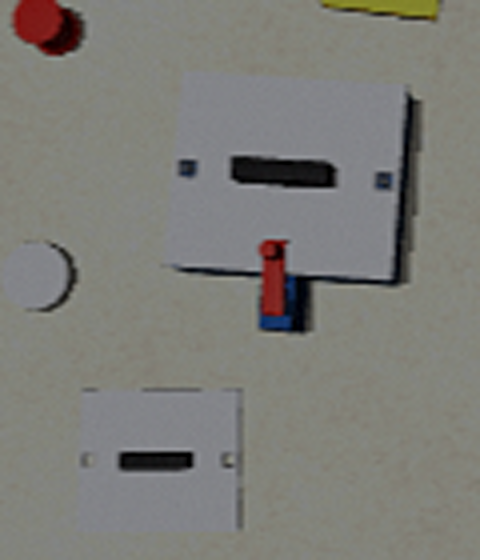

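Crop: the large plate (141x164 mm, px 209,214) sits on the case under the red latch, whose grip is at px ~(207.5,232). The small one (104x117, px 179,285) is a decoy. Next I'll check the post and hole positions.

```bash
cat >> h.py <<'E'
def state():
    o=bot.get_obs(); w,x,y,z=o["tool_rot"]; p=o["eef_pos"]*1000
    yaw=np.degrees(np.arctan2(2*(x*y+w*z),1-2*(y*y+z*z)))
    return o,p,yaw
def go(x,y,z,yaw):
    "turn (deg, about tool z) to do first, then shift cm in tool axes after the turn"
    o,p,c=state(); turn=-((yaw-c+180)%360-180)
    a=np.radians(yaw); X=np.array([np.cos(a),np.sin(a),0]); Y=np.array([np.sin(a),-np.cos(a),0])
    d=np.array([x,y,z])-p
    print("now",p.round(1),"yaw",round(c,2),"| turn",round(turn,2),"shift cm",np.round([d@X/10,d@Y/10,-d[2]/10],2),"t",round(o["t"],2))
E
python3 - <<'E'
from h import *
im=np.load("top.npy")
a=ray("top",186.6,211.9,.072);b=ray("top",235.9,215.1,.072);print(a,b,(a+b)/2,np.degrees(np.arctan2(*(a-b)[1::-1]))-90,np.linalg.norm(a-b))
for z in(.08,.1,.11,.12):print(z,ray("top",207.5,232,z),ray("side",307,267,z))
r=np.radians(-2.2);X=np.array([np.cos(r),np.sin(r)]);P=np.array([515.4,215.5])-93*X;print("pivot",P,"grip",P+36*X)
s=np.load("side.npy")
g=cv2.inRange(cv2.cvtColor(s,cv2.COLOR_RGB2HSV),(0,140,60),(8,255,255))[255:300,290:340]
print([(255+i,290+np.nonzero(q)[0].min(),290+np.nonzero(q)[0].max()) for i,q in enumerate(g) if q.any()])
go(P[0]+36*X[0],P[1]+36*X[1],160,-2.2)
E
```

```text
[0.51631649 0.28458207 0.072     ] [0.51080345 0.14191394 0.072     ] [0.51355997 0.213248   0.072     ] -2.2129488369587875 0.14277460193565375
0.08 [0.45949605 0.21961713 0.08      ] [0.4608435  0.18395019 0.08      ]
0.1 [0.45806739 0.21580788 0.1       ] [0.45940608 0.20888354 0.1       ]
0.11 [0.45735306 0.21390326 0.11      ] [0.45868737 0.22135021 0.11      ]
0.12 [0.45663873 0.21199864 0.12      ] [0.45796866 0.23381689 0.12      ]
pivot [422.46854877 219.07006625] grip [458.44201376 217.68810512]
[(266, np.int64(305), np.int64(308)), (267, np.int64(305), np.int64(308)), (268, np.int64(305), np.int64(308)), (269, np.int64(305), np.int64(308)), (270, np.int64(306), np.int64(308)), (271, np.int64(306), np.int64(308)), (272, np.int64(306), np.int64(308)), (273, np.int64(305), np.int64(308)), (274, np.int64(305), np.int64(307)), (275, np.int64(305), np.int64(308)), (276, np.int64(304), np.int64(316)), (277, np.int64(303), np.int64(325)), (278, np.int64(303), np.int64(328)), (279, np.int64(303), np.int64(328)), (280, np.int64(303), np.int64(328)), (281, np.int64(307), np.int64(328)), (282, np.int64(322), np.int64(328)), (283, np.int64(325), np.int64(327))]
now [ 231.1 -633.6  230.4] yaw 20.04 | turn 22.24 shift cm [ 19.45 -85.94   7.04] t 0.1
```

carry_out(
  targets=[
    [0, 0, 0, 7.41, 1],
    [0, 0, 0, 7.41, 1],
    [0, 0, 0, 7.41, 1],
    [4, 0, 0, 0, 1],
    [4, 0, 0, 0, 1],
    [4, 0, 0, 0, 1],
    [4, 0, 0, 0, 1],
    [3.5, -1, 0, 0, 1],
    [0, -4, 0, 0, 1],
    [0, -4, 0, 0, 1],
    [0, -4, 0, 0, 1],
    [0, -4, 0, 0, 1],
  ],
  force=40,
)

```text
t: 1.3
eef_pos: [0.4324, -0.4698, 0.2306]
tool_rot: [-0.0, 1.0, -0.019, -0.0]
contact_force: [0.6, 0.2, -0.4]
gripper_width: 1.003
grasp_force: 0.0
```

carry_out(
  targets=[
    [0, -4, 0, 0, 1],
    [0, -4, 0, 0, 1],
    [0, -4, 0, 0, 1],
    [0, -4, 0, 0, 1],
    [0, -4, 0, 0, 1],
    [0, -4, 0, 0, 1],
    [0, -4, 0, 0, 1],
    [0, -4, 0, 0, 1],
    [0, -4, 0, 0, 1],
    [0, -4, 0, 0, 1],
    [0, -4, 0, 0, 1],
    [0, -4, 0, 0, 1],
  ],
)

```text
t: 2.5
eef_pos: [0.4506, 0.0094, 0.2312]
tool_rot: [0.0, 1.0, -0.019, -0.0]
contact_force: [1.3, 0.1, -0.8]
gripper_width: 1.003
grasp_force: 0.0
```

```bash
python3 -c "
from h import *
go(458,216,86,-2.2)"
```

```text
now [450.6   9.4 231.2] yaw -2.2 | turn 0.0 shift cm [ -0.05 -20.67  14.52] t 2.5
```

carry_out(
  targets=[
    [0, -4.13, 0, 0, 1],
    [0, -4.13, 0, 0, 1],
    [0, -4.13, 0, 0, 1],
    [0, -4.13, 0, 0, 1],
    [0, -4.13, 0, 0, 0.4],
    [0, 0, 3, 0, 0.4],
    [0, 0, 3, 0, 0.4],
    [0, 0, 3, 0, 0.2],
    [0, 0, 3, 0, 0],
    [0, 0, 2.5, 0, 0],
    [0, 0, 0, 0, 0],
    [0, 0, 0, 0, 0],
  ],
)

```text
t: 3.7
eef_pos: [0.4587, 0.2143, 0.0864]
tool_rot: [0.0, 1.0, -0.019, -0.0]
contact_force: [-0.1, 0.5, 0.4]
gripper_width: 0.5
grasp_force: 0.0
```

```bash
python3 -c "
from h import *
snap('side','s1.png',(230,200,400,340),4)
go(458,216,86,-2.2)"
```

```text
now [459.4 214.7  87.2] yaw -2.19 | turn 0.01 shift cm [-0.15 -0.13  0.12] t 3.75
```

View pics/s1.png

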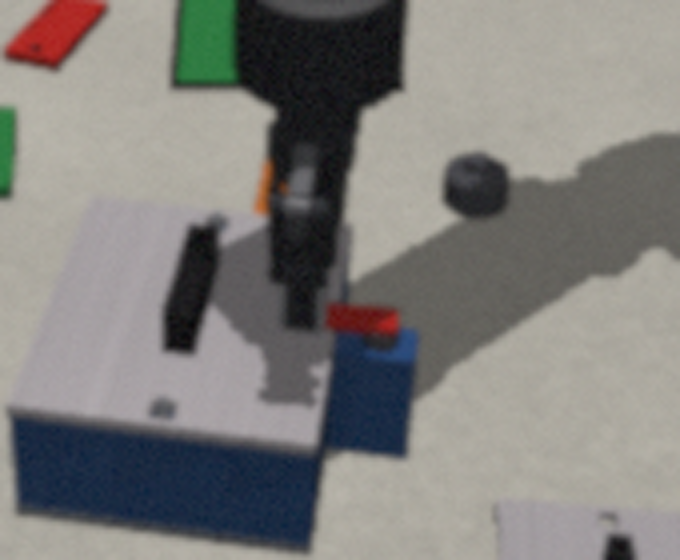

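The side view shows the fingers straddling the post at crop (300,280), with the latch arm emerging at (360,320). Closing and swinging the latch.

carry_out(
  targets=[
    [-0.1, -0.1, 0.1, 0, -1],
    [0, 0, 0, 0, -1],
    [0, 0, 0, 0, -1],
    [0, 0, 0, 0, -1],
    [0, 0, 0, 0, -1],
    [0, 0, 0, 0, -1],
  ],
)

```text
t: 4.35
eef_pos: [0.4587, 0.2159, 0.0864]
tool_rot: [-0.0, 1.0, -0.019, 0.001]
contact_force: [-0.3, 0.6, 6.4]
gripper_width: 0.122
grasp_force: 39.2
```

carry_out(
  targets=[
    [-0.02, -0.38, 0, -6, -1],
    [-0.02, -0.38, 0, -6, -1],
    [-0.02, -0.38, 0, -6, -1],
    [-0.02, -0.38, 0, -6, -1],
    [-0.02, -0.38, 0, -6, -1],
    [-0.02, -0.38, 0, -6, -1],
    [-0.02, -0.38, 0, -6, -1],
    [-0.02, -0.38, 0, -6, -1],
  ],
)

```text
t: 5.15
eef_pos: [0.4471, 0.2426, 0.0863]
tool_rot: [0.001, 0.92, 0.391, 0.0]
contact_force: [-1.6, -3.6, 9.6]
gripper_width: 0.123
grasp_force: 39.7
```

carry_out(
  targets=[
    [-0.02, -0.38, 0, -6, -1],
    [-0.02, -0.38, 0, -6, -1],
    [-0.02, -0.38, 0, -6, -1],
    [-0.02, -0.38, 0, -6, -1],
    [-0.02, -0.38, 0, -6, -1],
    [-0.02, -0.38, 0, -6, -1],
    [-0.02, -0.38, 0, -6, -1],
    [0, 0, 0, 0, -1],
    [0, 0, 0, 0, -1],
  ],
)

```text
t: 6.05
eef_pos: [0.4234, 0.252, 0.0862]
tool_rot: [0.001, 0.721, 0.693, -0.0]
contact_force: [-1.4, -4.4, 12.2]
gripper_width: 0.119
grasp_force: 39.9
```

carry_out(
  targets=[
    [0, 0, 0, 0, -0.2],
    [0, 0, 0, 0, -0.2],
    [0, 0, 0, 0, -0.2],
    [0, 0, -3, 0, -0.2],
    [0, 0, -4, 0, 0],
    [0, 0, -3, 0, 0],
    [0, 0, 0, 0, 0],
  ],
)

```text
t: 6.75
eef_pos: [0.425, 0.255, 0.1891]
tool_rot: [0.001, 0.72, 0.693, 0.003]
contact_force: [0.1, 0.1, -0.3]
gripper_width: 0.498
grasp_force: 0.0
```

```bash
python3 -c "
from h import *
im=snap('top','t1.png',(140,140,320,310),4)
s=snap('side','s2.png',(200,200,400,350),4)
go(514.5,214.5,76,87.8)"
```

```text
now [423.3 253.  185.5] yaw 87.79 | turn -0.01 shift cm [-3.49  9.27 10.95] t 6.85
```

View pics/s2.png

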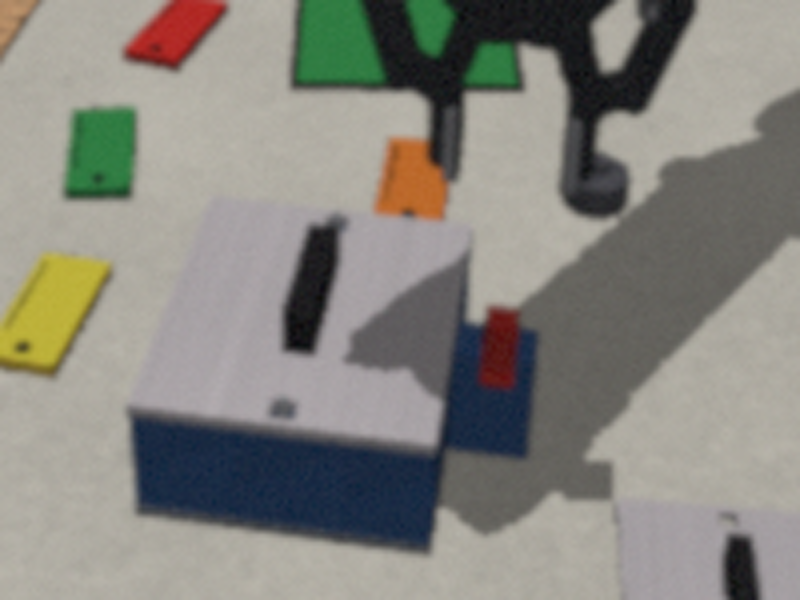

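The latch is open (arm at crop (500,350), along the case's +y) and the cover is undisturbed. Going to the bar.

carry_out(
  targets=[
    [-1.16, 3.09, 0, 0, 0],
    [-1.16, 3.09, 0, 0, 0],
    [-1.16, 3.09, 0, 0, 0],
    [0, 0, 3, 0, 0],
    [0, 0, 3, 0, 0],
    [0, 0, 3, 0, 0],
    [0, 0, 1.9, 0, 0],
    [0, 0, 0, 0, -1],
    [0, 0, 0, 0, -1],
    [0, 0, 0, 0, -1],
    [0, 0, 0, 0, -1],
    [0, 0, 0, 0, -1],
  ],
  force=80,
)

```text
t: 8.05
eef_pos: [0.5141, 0.2144, 0.0763]
tool_rot: [0.0, 0.721, 0.693, -0.0]
contact_force: [1.5, 0.3, -3.6]
gripper_width: 0.169
grasp_force: 80.0
```

carry_out(
  targets=[
    [0, 0, 0, 0, -1],
    [0, 0, -0.7, 0, -1],
    [0, 0, -1, 0, -1],
    [0, 0, -1.5, 0, -1],
    [0, 0, -2, 0, -1],
    [0, 0, 0, 0, -1],
  ],
)

```text
t: 8.65
eef_pos: [0.5159, 0.2162, 0.1318]
tool_rot: [0.001, 0.72, 0.694, 0.003]
contact_force: [0.4, 0.8, -3.0]
gripper_width: 0.17
grasp_force: 80.5
```

```bash
python3 -c "
from h import *
np.save('top1.npy',snap('top'))
HS['green']=((45,80,25),(80,255,255))
for r in rects(np.load('top.npy'),'green',.003,(310,185,390,260),amin=500): print(*r)
go(506.8,-193.2,100,96.6)"
```

```text
[349.8 222.2] [ 507.  -193.2  152.2  174.9    6.6]
now [515.3 215.5 130.3] yaw 87.81 | turn -8.79 shift cm [-40.5   -5.54   3.03] t 8.7
```

carry_out(
  targets=[
    [0, 0, 0, -4.4, -1],
    [0, 0, 0, -4.4, -1],
    [-2.5, -0.5, 0, 0, -1],
    [-4, -0.5, 0, 0, -1],
    [-4, -0.5, 0, 0, -1],
    [-5, -0.54, 0, 0, -1],
    [-5, -0.5, 0, 0, -1],
    [-5, -1, 0, 0, -1],
    [-5, -1, 0, 0, -1],
    [-4, -0.5, 0, 0, -1],
    [-4, -0.5, 0, 0, -1],
    [-2, 0, 0, 0, -1],
  ],
)

```text
t: 9.9
eef_pos: [0.5043, -0.1962, 0.1274]
tool_rot: [-0.0, 0.667, 0.745, -0.001]
contact_force: [0.4, -0.4, -2.4]
gripper_width: 0.171
grasp_force: 80.2
```

```bash
python3 -c "
from h import *
o=bot.get_obs();print(o['grasp_force'],o['contact_force'],o['gripper_width'])
HS['white']=((0,0,100),(180,40,255))
im=snap('top','t2.png',(290,160,420,280),5)
go(507,-193.2,14,96.6)"
```

```text
80.24187684059143 [ 0.41521012 -0.39811755 -2.41097514] 0.1707395809209369
now [ 504.9 -198.7  127.3] yaw 96.16 | turn -0.44 shift cm [ 0.52  0.27 11.33] t 9.95
```

View pics/t2.png

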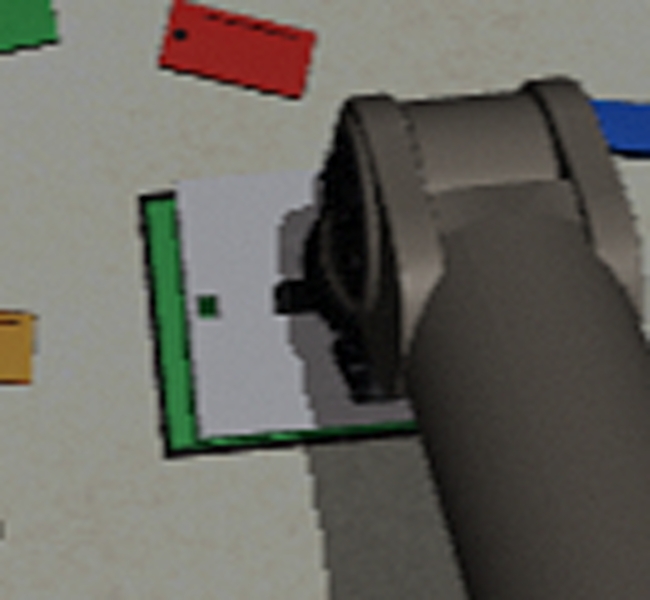

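The cover hangs level just above the mat with its left hole at crop (207,305). The offset seen is parallax plus the 5 mm still to correct. Lowering.

carry_out(
  targets=[
    [0.3, 0.15, 2, -0.2, -1],
    [0.2, 0.1, 3, -0.2, -1],
    [0, 0, 3, 0, -1],
    [0, 0, 2, 0, -1],
    [0, 0, 0.8, 0, -1],
    [0, 0, 0.4, 0, -1],
    [0, 0, 0, 0, -1],
    [0, 0, 0, 0, -1],
  ],
)

```text
t: 10.75
eef_pos: [0.5087, -0.1863, 0.0172]
tool_rot: [0.001, 0.663, 0.749, 0.0]
contact_force: [0.7, -0.3, -2.7]
gripper_width: 0.168
grasp_force: 80.2
```

```bash
python3 -c "
from h import *
o=bot.get_obs();print(o['grasp_force'],o['contact_force'],o['gripper_width'])
go(507,-193.2,13,96.6)"
```

```text
80.19709467887878 [ 0.6892846  -0.25555048 -2.73596395] 0.16799054437084773
now [ 508.7 -186.3   17.2] yaw 97.01 | turn 0.41 shift cm [-0.67 -0.25  0.42] t 10.75
```

carry_out(
  targets=[
    [-0.35, -0.1, 0, 0.2, -1],
    [-0.35, -0.15, 0, 0.2, -1],
    [0, 0, 0.2, 0, -1],
    [0, 0, 0.2, 0, -1],
    [0, 0, 0.1, 0, -1],
    [0, 0, 0, 0, -1],
    [0, 0, 0, 0, -1],
  ],
)

```text
t: 11.45
eef_pos: [0.5063, -0.1937, 0.0117]
tool_rot: [0.0, 0.665, 0.747, -0.0]
contact_force: [-2.0, -1.0, 5.0]
gripper_width: 0.168
grasp_force: 81.4
```

carry_out(
  targets=[
    [0, 0, 0, 0, 0],
    [0, 0, 0, 0, 0],
    [0, 0, 0, 0, 0],
    [0, 0, -2, 0, 0],
    [0, 0, -4, 0, 0],
    [0, 0, -4, 0, 0],
    [0, 0, -2, 0, 0.4],
    [0, 0, 0, 0, 0.4],
    [0, 0, 0, 0, 0.4],
  ],
)

```text
t: 12.35
eef_pos: [0.5062, -0.1936, 0.1312]
tool_rot: [0.0, 0.665, 0.747, -0.0]
contact_force: [-0.3, 1.0, -0.0]
gripper_width: 0.696
grasp_force: 0.0
```

```bash
python3 - <<'E'
from h import *
im=snap('top','t3.png',(170,145,400,285),3); np.save('top3.npy',im)
for r in rects(im,"yellow",.006,(180,182,246,245),amin=15): print(*r)
for c,z,b in[("yellow",.01,(210,150,260,185)),("green",.01,(265,150,310,180)),("red",.01,(315,152,362,187)),("orange",.01,(258,213,306,245))]:
    for r in rects(im,c,z,b,amin=20): print(c,*r)
go(481.1,12.2,130,89.4)
E
```

```text
[214.4 223.5] [492.3 214.8   6.7  96.4  -0.8]
yellow [235.2 166.1] [669.2 158.6  42.6  89.9  -5.3]
green [285.8 163.7] [680.2   3.4  42.2  88.7  12.3]
red [336.9 169.4] [ 666.4 -153.4   42.6   88.9  -12.2]
orange [281.2 228.6] [ 4.809e+02  1.180e+01  4.280e+01  8.990e+01 -4.000e-01]
now [ 505.7 -193.4  130.5] yaw 96.61 | turn 7.21 shift cm [20.54 -2.67  0.05] t 12.4
```

View pics/t3.png

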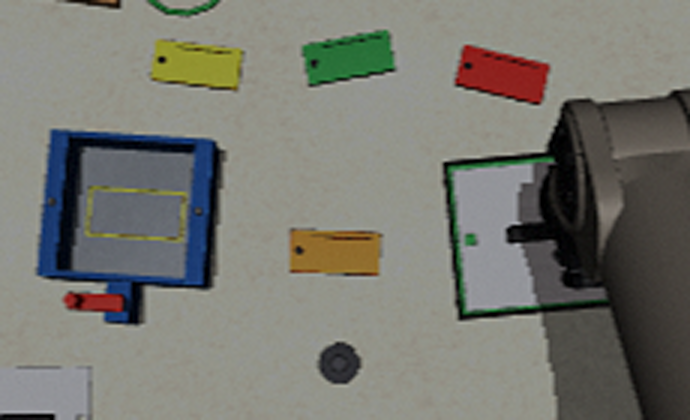

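Top view: case open with the outline centred at crop (136,213), cover on the mat, four templates in place (yellow, green, red, orange). I'll get the outline centre accurately and fetch the orange one.

```bash
python3 - <<'E'
from h import *
im=np.load('top3.npy'); b=(190,198,242,235)
s=im[b[1]:b[3],b[0]:b[2]].astype(int); m=(s[:,:,:2].min(2)-s[:,:,2])>14
v,u=np.nonzero(m); W=np.array([ray("top",x+b[0],y+b[1],.006)[:2] for x,y in zip(u,v)])*1000
print(len(u),cv2.minAreaRect(W.astype(np.float32)), W.mean(0))
# pin tips / case outer top
v,u=213,187
go(481,12,130,89.5)
E
```

```text
163 ((514.3255615234375, 214.10755920410156), (101.33592224121094, 52.046756744384766), 87.90150451660156) [514.06363995 215.34931622]
now [ 505.7 -193.4  130.5] yaw 96.61 | turn 7.11 shift cm [20.52 -2.64  0.05] t 12.4
```

carry_out(
  targets=[
    [0, 0, 0, 3.6, 0.4],
    [0, 0, 0, 3.6, 0.4],
    [3, -0.5, 0, 0, 0.4],
    [4, -0.5, 0, 0, 0.4],
    [4, -0.5, 0, 0, 0.4],
    [4, -0.5, 0, 0, 0.4],
    [3.5, -0.67, 0, 0, 0.4],
    [2, 0, 0, 0, 0.4],
    [0, 0, 0, 0, 0.4],
    [0, 0, 0, 0, 0.4],
  ],
  force=40,
)

```text
t: 13.4
eef_pos: [0.481, 0.0116, 0.1303]
tool_rot: [-0.001, 0.71, 0.704, -0.001]
contact_force: [0.3, 0.7, -0.1]
gripper_width: 0.699
grasp_force: 0.0
```

```bash
python3 -c "
from h import *
go(481,12,0,89.5)"
```

```text
now [481.   11.6 130.3] yaw 89.47 | turn -0.03 shift cm [ 0.04 -0.   13.03] t 13.4
```

carry_out(
  targets=[
    [0, 0, 4, 0, 0.4],
    [0, 0, 4, 0, 0.4],
    [0, 0, 3, 0, 0.4],
    [0, 0, 2, 0, 0.4],
    [0, 0, 0, 0, 0.4],
    [0, 0, 0, 0, -1],
    [0, 0, 0, 0, -1],
    [0, 0, 0, 0, -1],
    [0, 0, 0, 0, -1],
    [0, 0, -3, 0, -1],
    [0, 0, -5, 0, -1],
    [0, 0, -4, 0, -1],
  ],
)

```text
t: 14.6
eef_pos: [0.4817, 0.0121, 0.1235]
tool_rot: [0.0, 0.711, 0.704, 0.0]
contact_force: [1.8, -0.5, -0.1]
gripper_width: 0.475
grasp_force: 40.9
```

```bash
python3 -c "
from h import *
print(bot.get_obs()['grasp_force'])
go(514.3,214.4,120,87.9)"
```

```text
40.885793566703796
now [481.7  12.1 123.5] yaw 89.45 | turn 1.55 shift cm [20.33  2.52  0.35] t 14.6
```

carry_out(
  targets=[
    [0, 0, 0, 1.55, -1],
    [3, 0.4, 0, 0, -1],
    [4, 0.5, 0, 0, -1],
    [4, 0.5, 0, 0, -1],
    [4, 0.5, 0, 0, -1],
    [3.5, 0.6, 0, 0, -1],
    [1.8, 0, 0, 0, -1],
    [0, 0, 0, 0, -1],
    [0, 0, 0, 0, -1],
    [0, 0, 0, 0, -1],
  ],
)

```text
t: 15.6
eef_pos: [0.5142, 0.2119, 0.1209]
tool_rot: [0.0, 0.721, 0.693, -0.001]
contact_force: [-0.2, 0.3, -1.9]
gripper_width: 0.477
grasp_force: 40.9
```

```bash
python3 -c "
from h import *
print(bot.get_obs()['grasp_force'],bot.get_obs()['gripper_width'])
go(514.3,214.4,7,87.9)
snap('side','s3.png',(200,180,380,330),4)"
```

```text
40.8632755279541 0.4773256252004794
now [514.2 211.9 120.9] yaw 87.77 | turn -0.13 shift cm [ 0.25 -0.   11.39] t 15.6
```

View pics/s3.png

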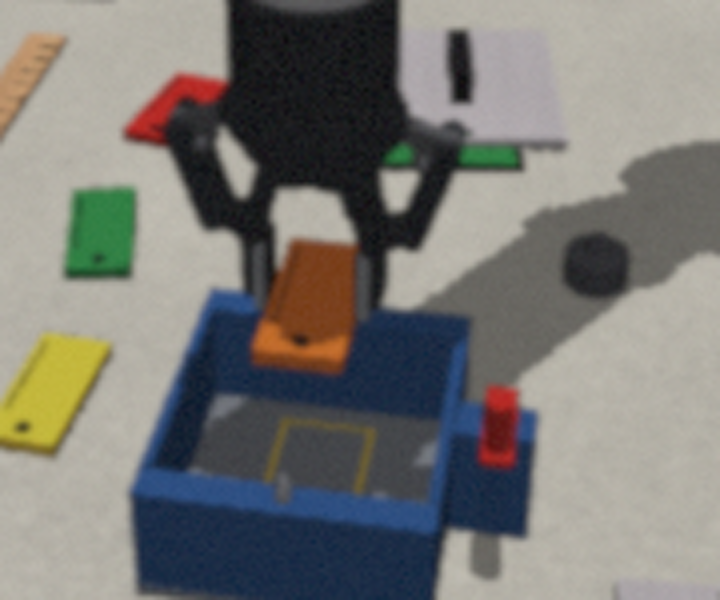

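The orange template is held level over the case. The cover on the mat seems to have been knocked aside, so I'll re-measure it before picking it up. Lowering.

carry_out(
  targets=[
    [0.25, 0, 3, 0, -1],
    [0, 0, 3, 0, -1],
    [0, 0, 3, 0, -1],
    [0, 0, 1.5, 0, -1],
    [0, 0, 0.6, 0, -1],
    [0, 0, 0.3, 0, -1],
    [0, 0, 0, 0, -1],
    [0, 0, 0, 0, 0.25],
    [0, 0, 0, 0, 0.25],
    [0, 0, 0, 0, 0.25],
    [0, 0, 0, 0, 0.25],
  ],
)

```text
t: 16.75
eef_pos: [0.5146, 0.2164, 0.0076]
tool_rot: [0.0, 0.72, 0.694, 0.0]
contact_force: [0.0, 0.3, -0.4]
gripper_width: 0.625
grasp_force: 0.0
```

carry_out(
  targets=[
    [0, 0, -3, 0, 0.25],
    [0, 0, -4, 0, 0.25],
    [0, 0, -5, 0, 0.25],
    [0, 0, 0, 0, 0.4],
    [0, 0, 0, 0, 0.4],
    [0, 0, 0, 0, 0.4],
  ],
)

```text
t: 17.35
eef_pos: [0.5138, 0.2156, 0.1264]
tool_rot: [-0.0, 0.72, 0.694, -0.001]
contact_force: [0.7, -1.6, -0.0]
gripper_width: 0.702
grasp_force: 0.0
```

```bash
python3 -c "
from h import *
go(669.2,158.7,120,84.8)"
```

```text
now [513.8 215.6 126.4] yaw 87.85 | turn 3.05 shift cm [-4.25 15.99  0.64] t 17.35
```

carry_out(
  targets=[
    [0, 0, 0, 3.05, 0.4],
    [-1, 4, 0, 0, 0.4],
    [-1, 4, 0, 0, 0.4],
    [-1, 4, 0, 0, 0.4],
    [-1.25, 4, 0, 0, 0.4],
    [0, 0, 0, 0, 0.4],
    [0, 0, 4, 0, 0.4],
    [0, 0, 4, 0, 0.4],
    [0, 0, 1.6, 0, 0.4],
    [0, 0, 0, 0, 0.4],
    [0, 0, 0, 0, 0.4],
  ],
)

```text
t: 18.45
eef_pos: [0.67, 0.1601, 0.0319]
tool_rot: [-0.0, 0.738, 0.675, 0.0]
contact_force: [0.3, -0.3, 1.4]
gripper_width: 0.699
grasp_force: 0.0
```

```bash
python3 -c "
from h import *
im=snap('top')
for c,z,b in[('yellow',.01,(210,150,260,185)),('green',.01,(265,150,310,180)),('orange',.016,(190,200,240,235))]:
    for r in rects(im,c,z,b,amin=20): print(c,*r)
go(669.2,158.7,0,84.8)"
```

```text
green [291.4 161.5] [682.9  -9.   42.2  63.1  12.3]
orange [213.3 215.7] [513.6 217.   44.1  90.1  -2.3]
now [670.8 160.3  33. ] yaw 84.83 | turn 0.03 shift cm [-0.18 -0.15  3.3 ] t 18.5
```

carry_out(
  targets=[
    [-0.18, -0.15, 2, 0, 0.4],
    [0, 0, 1.3, 0, 0.4],
    [0, 0, 0, 0, 0.4],
    [0, 0, 0, 0, -1],
    [0, 0, 0, 0, -1],
    [0, 0, 0, 0, -1],
    [0, 0, 0, 0, -1],
    [0, 0, 0, 0, -1],
    [0, 0, -3, 0, -1],
    [0, 0, -5, 0, -1],
    [0, 0, -4, 0, -1],
    [0, 0, 0, 0, -1],
  ],
)

```text
t: 19.7
eef_pos: [0.6717, 0.1598, 0.1252]
tool_rot: [0.002, 0.738, 0.674, 0.005]
contact_force: [1.0, 0.4, 0.0]
gripper_width: 0.478
grasp_force: 41.2
```

```bash
python3 -c "
from h import *
print(bot.get_obs()['grasp_force'],bot.get_obs()['gripper_width'])
go(514.3,214.8,120,87.9)
snap('top','t4.png',(185,190,245,250),8)"
```

```text
41.21489703655243 0.47836610747081454
now [671.7 159.8 125.2] yaw 84.81 | turn -3.09 shift cm [  4.92 -15.93   0.52] t 19.7
```

View pics/t4.png

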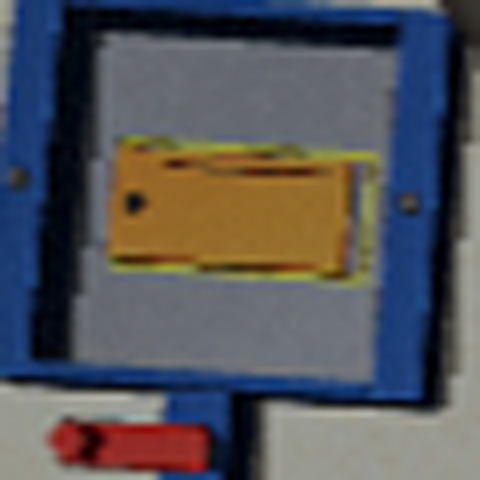

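Orange lies inside the outline, at crop (232,205), about 2 mm toward +y. I'll place the rest slightly to the right of it.

carry_out(
  targets=[
    [0, 0, 0, -3.09, -1],
    [1, -4, 0, 0, -1],
    [1, -4, 0, 0, -1],
    [1, -4, 0, 0, -1],
    [1, -2.5, 0, 0, -1],
    [0.9, -1.45, 0, 0, -1],
    [0, 0, 0, 0, -1],
    [0, 0, 0, 0, -1],
    [0, 0, 3, 0, -1],
    [0, 0, 3, 0, -1],
    [0, 0, 0, 0, -1],
    [0, 0, 0, 0, -1],
  ],
)

```text
t: 20.95
eef_pos: [0.5115, 0.2121, 0.0581]
tool_rot: [-0.0, 0.72, 0.694, -0.0]
contact_force: [0.1, -0.5, -0.3]
gripper_width: 0.478
grasp_force: 41.2
```

```bash
python3 -c "
from h import *
print(bot.get_obs()['grasp_force'],bot.get_obs()['gripper_width'])
go(514.3,214.8,17,87.9)"
```

```text
41.15938425064087 0.47809607654480835
now [511.5 212.1  58.1] yaw 87.82 | turn -0.08 shift cm [0.28 0.27 4.11] t 20.95
```

carry_out(
  targets=[
    [0.28, 0.27, 2, 0, -1],
    [0, 0, 1.2, 0, -1],
    [0, 0, 0.6, 0, -1],
    [0, 0, 0.3, 0, -1],
    [0, 0, 0, 0, -1],
    [0, 0, 0, 0, -1],
    [0, 0, 0, 0, 0.25],
    [0, 0, 0, 0, 0.25],
    [0, 0, 0, 0, 0.25],
    [0, 0, -2, 0, 0.25],
    [0, 0, -4, 0, 0.25],
    [0, 0, -5, 0, 0.25],
  ],
)

```text
t: 22.15
eef_pos: [0.512, 0.2146, 0.1271]
tool_rot: [-0.001, 0.72, 0.694, -0.002]
contact_force: [1.4, -0.3, 0.4]
gripper_width: 0.62
grasp_force: 0.0
```

carry_out(
  targets=[
    [0, 0, 0, 8, 0.4],
    [0, 0, 0, 8, 0.4],
    [0, 0, 0, 0, 0.4],
    [0, 0, 0, 0, 0.4],
  ],
)

```text
t: 22.55
eef_pos: [0.5133, 0.2152, 0.1272]
tool_rot: [0.0, 0.808, 0.589, -0.0]
contact_force: [-0.3, 0.2, 0.0]
gripper_width: 0.702
grasp_force: 0.0
```

```bash
python3 -c "
from h import *
go(666.4,-153.4,110,77.8)
go(680.2,3.4,110,102.3)"
```

```text
now [513.3 215.2 127.2] yaw 72.13 | turn -5.67 shift cm [-32.79  22.76   1.72] t 22.55
now [513.3 215.2 127.2] yaw 72.13 | turn -30.17 shift cm [-24.25  11.8    1.72] t 22.55
```

Red first (turn −5.7).

carry_out(
  targets=[
    [0, 0, 0, -5.67, 0.4],
    [-3, 2, 0, 0, 0.4],
    [-4, 3, 0, 0, 0.4],
    [-4, 3, 0, 0, 0.4],
    [-4, 3, 0, 0, 0.4],
    [-4, 3, 0, 0, 0.4],
    [-4, 3, 0, 0, 0.4],
    [-4, 3, 0, 0, 0.4],
    [-3.8, 2, 0, 0, 0.4],
    [-2, 0.75, 0, 0, 0.4],
    [0, 0, 0, 0, 0.4],
    [0, 0, 0, 0, 0.4],
  ],
)

```text
t: 23.75
eef_pos: [0.6645, -0.1536, 0.1265]
tool_rot: [-0.001, 0.779, 0.627, -0.0]
contact_force: [-0.1, 1.9, -0.3]
gripper_width: 0.703
grasp_force: 0.0
```

carry_out(
  targets=[
    [0, 0, 4, 0, 0.4],
    [0, 0, 4, 0, 0.4],
    [0, 0, 0, 0, 0.4],
    [0, 0, 0, 0, 0.4],
  ],
)

```text
t: 24.15
eef_pos: [0.6648, -0.1518, 0.0475]
tool_rot: [-0.001, 0.778, 0.628, -0.0]
contact_force: [0.1, 0.4, 0.9]
gripper_width: 0.702
grasp_force: 0.0
```

```bash
python3 -c "
from h import *
im=snap('top');np.save('top5.npy',im)
for c,z,b in[('yellow',.026,(190,200,240,235)),('green',.01,(265,150,310,180))]:
    for r in rects(im,c,z,b,amin=200): print(c,*r)
go(666.4,-153.4,0,77.8)"
```

```text
yellow [214.2 215.9] [512.5 211.7  49.7  98.1  -1.9]
green [285.8 163.8] [680.1   3.5  42.7  88.7  11.9]
now [ 666.1 -152.3   49. ] yaw 77.71 | turn -0.09 shift cm [-0.1   0.06  4.9 ] t 24.2
```

carry_out(
  targets=[
    [-0.1, 0.05, 3, 0, 0.4],
    [0, 0, 1.9, 0, 0.4],
    [0, 0, 0, 0, 0.4],
    [0, 0, 0, 0, -1],
    [0, 0, 0, 0, -1],
    [0, 0, 0, 0, -1],
    [0, 0, 0, 0, -1],
    [0, 0, 0, 0, -1],
    [0, 0, -3, 0, -1],
    [0, 0, -5, 0, -1],
    [0, 0, -4, 0, -1],
    [0, 0, 0, 0, -1],
  ],
)

```text
t: 25.4
eef_pos: [0.6694, -0.155, 0.1254]
tool_rot: [0.004, 0.78, 0.626, 0.004]
contact_force: [0.3, -0.0, -0.2]
gripper_width: 0.475
grasp_force: 40.9
```

```bash
python3 -c "
from h import *
print(bot.get_obs()['grasp_force'],bot.get_obs()['gripper_width'])
snap('top','t6.png',(185,190,245,250),8)
go(514.3,215,120,87.9)"
```

```text
40.885611176490784 0.47466227231323743
now [ 667.5 -155.2  122.1] yaw 77.56 | turn -10.34 shift cm [ 36.43 -16.67   0.21] t 25.45
```

View pics/t6.png

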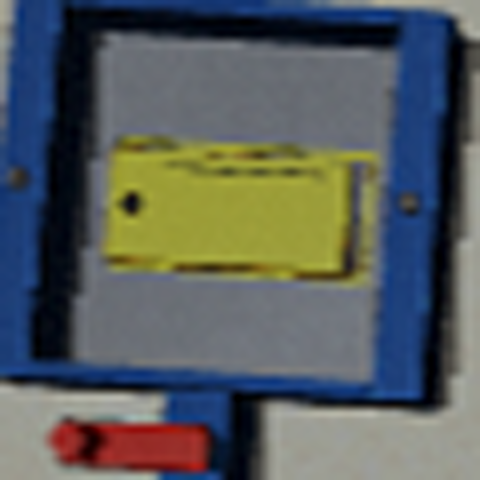

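Yellow sits squarely on orange, at crop (230,207). Carrying red over.

carry_out(
  targets=[
    [0, 0, 0, -5.17, -1],
    [2, -1, 0, -5.17, -1],
    [4, -2, 0, 0, -1],
    [5, -2, 0, 0, -1],
    [5, -2, 0, 0, -1],
    [5, -2, 0, 0, -1],
    [5, -2, 0, 0, -1],
    [5, -2, 0, 0, -1],
    [3.4, -2, 0, 0, -1],
    [2, -1.5, 0, 0, -1],
    [0, 0, 0, 0, -1],
    [0, 0, 0, 0, -1],
  ],
)

```text
t: 26.65
eef_pos: [0.5212, 0.197, 0.1173]
tool_rot: [-0.0, 0.719, 0.695, -0.001]
contact_force: [-0.3, -0.3, -1.3]
gripper_width: 0.477
grasp_force: 40.9
```

carry_out(
  targets=[
    [0, 0, 3, 0, -1],
    [0, 0, 2, 0, -1],
    [0, 0, 0, 0, -1],
    [0, 0, 0, 0, -1],
  ],
)

```text
t: 27.05
eef_pos: [0.5224, 0.196, 0.0681]
tool_rot: [-0.0, 0.721, 0.693, -0.001]
contact_force: [0.1, 0.5, -0.3]
gripper_width: 0.477
grasp_force: 40.9
```

```bash
python3 -c "
from h import *
print(bot.get_obs()['grasp_force'],bot.get_obs()['gripper_width'])
go(514.3,215,27,87.9)"
```

```text
40.926252007484436 0.47745072839707275
now [522.4 196.   68.1] yaw 87.8 | turn -0.1 shift cm [ 1.86 -0.88  4.11] t 27.05
```

carry_out(
  targets=[
    [0.93, -0.44, 0, -0.1, -1],
    [0.93, -0.44, 0, 0, -1],
    [0, 0, 0, 0, -1],
    [0, 0, 2, 0, -1],
    [0, 0, 0.8, 0, -1],
    [0, 0, 0, 0, -1],
    [0, 0, 0, 0, -1],
  ],
)

```text
t: 27.75
eef_pos: [0.5138, 0.2164, 0.0405]
tool_rot: [-0.0, 0.719, 0.695, -0.0]
contact_force: [-0.4, 0.9, -1.1]
gripper_width: 0.474
grasp_force: 40.9
```

```bash
python3 -c "
from h import *
go(514.3,215,27,87.9)"
```

```text
now [513.8 216.4  40.5] yaw 88.03 | turn 0.13 shift cm [-0.14  0.05  1.35] t 27.75
```

carry_out(
  targets=[
    [-0.1, 0.05, 0.8, 0, -1],
    [0, 0, 0.3, 0, -1],
    [0, 0, 0.25, 0, -1],
    [0, 0, 0, 0, -1],
    [0, 0, 0, 0, -1],
    [0, 0, 0, 0, 0.25],
    [0, 0, 0, 0, 0.25],
    [0, 0, 0, 0, 0.25],
    [0, 0, -2, 0, 0.25],
    [0, 0, -4, 0, 0.25],
    [0, 0, -4, 0, 0.25],
  ],
)

```text
t: 28.85
eef_pos: [0.5137, 0.215, 0.1275]
tool_rot: [-0.0, 0.719, 0.695, -0.001]
contact_force: [1.5, 0.8, 0.3]
gripper_width: 0.629
grasp_force: 0.0
```

carry_out(
  targets=[
    [0, 0, 0, -7.2, 0.4],
    [0, 0, 0, -7.2, 0.4],
    [0, 0, 0, 0, 0.4],
    [0, 0, 0, 0, 0.4],
  ],
)

```text
t: 29.25
eef_pos: [0.5142, 0.215, 0.1266]
tool_rot: [-0.0, 0.628, 0.778, -0.0]
contact_force: [0.4, -0.2, -0.4]
gripper_width: 0.698
grasp_force: 0.0
```

```bash
python3 -c "
from h import *
go(680.2,3.4,110,102.1)"
```

```text
now [514.2 215.  126.6] yaw 102.21 | turn 0.11 shift cm [-24.17  11.79   1.66] t 29.25
```

carry_out(
  targets=[
    [-3, 1.5, 0, 0.1, 0.4],
    [-4, 2, 0, 0, 0.4],
    [-4, 2, 0, 0, 0.4],
    [-4, 2, 0, 0, 0.4],
    [-4, 2, 0, 0, 0.4],
    [-3.2, 1.5, 0, 0, 0.4],
    [-2, 0.8, 0, 0, 0.4],
    [0, 0, 0, 0, 0.4],
    [0, 0, 4, 0, 0.4],
    [0, 0, 4, 0, 0.4],
    [0, 0, 0, 0, 0.4],
    [0, 0, 0, 0, 0.4],
  ],
)

```text
t: 30.45
eef_pos: [0.6806, 0.0051, 0.0469]
tool_rot: [-0.001, 0.627, 0.779, -0.0]
contact_force: [0.3, 0.2, 0.4]
gripper_width: 0.698
grasp_force: 0.0
```

```bash
python3 -c "
from h import *
go(680.2,3.4,0,102.1)"
```

```text
now [680.6   5.1  46.9] yaw 102.33 | turn 0.23 shift cm [-0.16 -0.08  4.69] t 30.45
```

carry_out(
  targets=[
    [-0.15, -0.05, 3, 0.2, 0.4],
    [0, 0, 1.7, 0, 0.4],
    [0, 0, 0, 0, 0.4],
    [0, 0, 0, 0, -1],
    [0, 0, 0, 0, -1],
    [0, 0, 0, 0, -1],
    [0, 0, 0, 0, -1],
    [0, 0, 0, 0, -1],
    [0, 0, -3, 0, -1],
    [0, 0, -5, 0, -1],
    [0, 0, -4, 0, -1],
    [0, 0, 0, 0, -1],
  ],
)

```text
t: 31.65
eef_pos: [0.685, 0.0036, 0.127]
tool_rot: [0.004, 0.629, 0.778, 0.004]
contact_force: [0.6, 0.6, -0.9]
gripper_width: 0.475
grasp_force: 40.8
```

carry_out(
  targets=[
    [0, 0, 0, 7.1, -1],
    [0, 0, 0, 7.1, -1],
    [0, 0, 0, 0, -1],
    [0, 0, 0, 0, -1],
  ],
)

```text
t: 32.05
eef_pos: [0.6809, 0.0024, 0.1195]
tool_rot: [-0.0, 0.719, 0.695, -0.0]
contact_force: [-0.8, -0.6, -0.4]
gripper_width: 0.475
grasp_force: 40.7
```

```bash
python3 -c "
from h import *
print(bot.get_obs()['grasp_force'],bot.get_obs()['gripper_width'])
im=snap('top'); 
for r in rects(im,'red',.036,(190,195,240,235),amin=200): print(r)
go(514.3,215,120,87.9)"
```

```text
40.74403703212738 0.4751596463929962
(array([212.5, 215.3]), array([512.5, 215.4,  42.2,  90.2,  -1.6]))
now [680.9   2.4 119.5] yaw 88.09 | turn 0.19 shift cm [ 20.64 -17.43  -0.05] t 32.1
```

carry_out(
  targets=[
    [3, -2, 0, 0.2, -1],
    [3, -3, 0, 0, -1],
    [3, -3, 0, 0, -1],
    [3, -3, 0, 0, -1],
    [3, -3, 0, 0, -1],
    [3, -2, 0, 0, -1],
    [2.6, -1.4, 0, 0, -1],
    [0, 0, 0, 0, -1],
    [0, 0, 0, 0, -1],
    [0, 0, 0, 0, -1],
  ],
)

```text
t: 33.1
eef_pos: [0.516, 0.2138, 0.1195]
tool_rot: [0.0, 0.721, 0.693, -0.0]
contact_force: [0.3, -0.6, -0.5]
gripper_width: 0.477
grasp_force: 40.7
```

```bash
python3 -c "
from h import *
print(bot.get_obs()['grasp_force'],bot.get_obs()['gripper_width'])
go(514.3,215,37,87.9)"
```

```text
40.7359778881073 0.47747454406843554
now [516.  213.8 119.5] yaw 87.67 | turn -0.23 shift cm [ 0.11 -0.18  8.25] t 33.1
```

carry_out(
  targets=[
    [0.11, -0.15, 3, -0.2, -1],
    [0, 0, 3, 0, -1],
    [0, 0, 1.2, 0, -1],
    [0, 0, 0.6, 0, -1],
    [0, 0, 0.35, 0, -1],
    [0, 0, 0, 0, -1],
    [0, 0, 0, 0, -1],
    [0, 0, 0, 0, 0.25],
    [0, 0, 0, 0, 0.25],
    [0, 0, 0, 0, 0.25],
    [0, 0, 0, 0, 0.25],
  ],
)

```text
t: 34.2
eef_pos: [0.514, 0.2163, 0.0385]
tool_rot: [0.0, 0.72, 0.694, 0.0]
contact_force: [0.1, -1.0, 0.9]
gripper_width: 0.628
grasp_force: 0.0
```

carry_out(
  targets=[
    [0, 0, -3, 0, 0.25],
    [0, 0, -4, 0, 0.25],
    [0, 0, -4, 0, 0],
    [0, 5, 0, 0, 0],
    [-2, 5, 0, 0, 0],
    [-3, 1, 0, 0, 0],
    [0, 0, 0, 0, 0],
    [0, 0, 0, 0, 0],
  ],
)

```text
t: 35.0
eef_pos: [0.6185, 0.1629, 0.1479]
tool_rot: [-0.0, 0.721, 0.693, -0.0]
contact_force: [0.2, 0.3, -0.7]
gripper_width: 0.506
grasp_force: 0.0
```

```bash
python3 - <<'E'
from h import *
im=snap('top','t7.png',(180,150,410,290),3); np.save('top7.npy',im)
HS['white']=((0,0,100),(180,45,255))
for r in rects(im,'green',.046,(190,195,240,235),amin=200): print(r)
for u,v in[(345,205),(335,225),(300,200)]: print(im[v,u])
go(506,-193,130,96)
E
```

```text
(array([211.6, 214.7]), array([513.1, 217.1,  42.6,  92. ,  -1.8]))
[ 43 116  58]
[152 153 159]
[146 149 141]
now [617.9 164.5 148.2] yaw 87.93 | turn -8.07 shift cm [-34.38 -14.86   1.82] t 35.05
```

View pics/t7.png

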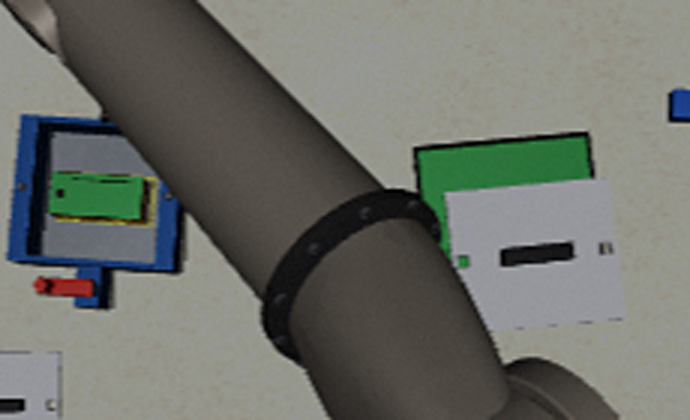

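Top view: the stack is complete, with green on top at crop (97,197). The cover has been knocked to crop (535,255) and overhangs the mat. Measuring its bar and holes.

```bash
python3 - <<'E'
from h import *
im=np.load('top7.npy')
a=ray("top",334.4,237.0,.009);b=ray("top",382.1,233.0,.009)
print((a+b)/2*1000,np.degrees(np.arctan2(*(a-b)[1::-1]))-90,np.linalg.norm(a-b))
HS['dark']=((0,0,0),(180,255,75))
for r in rects(im,'dark',.035,(343,226,376,242),amin=30): print(r)
go(470,-210,130,95)
E
```

```text
[ 467.85023326 -218.66956592    9.        ] 6.356894413587398 0.1427820693890788
(array([358.4, 234.3]), array([ 468.1, -215.1,   18.2,   72.3,    7. ]))
now [617.9 164.5 148.2] yaw 87.93 | turn -7.07 shift cm [-36.01 -17.99   1.82] t 35.05
```

carry_out(
  targets=[
    [0, 0, 0, -4.4, 0],
    [-2, -1, 0, -4.4, 0],
    [-4, -2.5, 0, 0, 0],
    [-4, -2.5, 0, 0, 0],
    [-4, -2.5, 0, 0, 0],
    [-4, -2.5, 0, 0, 0],
    [-4, -2.5, 0, 0, 0],
    [-4, -2.5, 0, 0, 0],
    [-4, -2, 0, 0, 0],
    [-4, -1.3, 0, 0, 0],
    [-2, 0, 0, 0, 0],
    [0, 0, 0, 0, 0],
  ],
)

```text
t: 36.25
eef_pos: [0.4669, -0.2178, 0.1484]
tool_rot: [0.0, 0.666, 0.746, -0.0]
contact_force: [-0.6, -0.4, 0.3]
gripper_width: 0.497
grasp_force: 0.0
```

carry_out(
  targets=[
    [0, 0, 5, 0, 0],
    [0, 0, 3, 0, 0],
    [0, 0, 0, 0, 0],
    [0, 0, 0, 0, 0],
  ],
)

```text
t: 36.65
eef_pos: [0.4679, -0.2135, 0.0689]
tool_rot: [-0.0, 0.663, 0.748, 0.0]
contact_force: [1.1, 0.0, -0.2]
gripper_width: 0.499
grasp_force: 0.0
```

```bash
python3 -c "
from h import *
go(468,-217.5,13,96.7)"
```

```text
now [ 467.9 -213.5   68.9] yaw 96.89 | turn 0.19 shift cm [-0.4  -0.04  5.59] t 36.65
```

carry_out(
  targets=[
    [-0.4, 0, 3, 0.2, 0],
    [0, 0, 2, 0, 0],
    [0, 0, 0.5, 0, 0],
    [0, 0, 0, 0, -1],
    [0, 0, 0, 0, -1],
    [0, 0, 0, 0, -1],
    [0, 0, 0, 0, -1],
    [0, 0, 0, 0, -1],
    [0, 0, 0, 0, -1],
  ],
  force=90,
)

```text
t: 37.55
eef_pos: [0.4693, -0.2194, 0.0153]
tool_rot: [0.001, 0.666, 0.746, 0.001]
contact_force: [-0.9, 1.1, 6.5]
gripper_width: 0.167
grasp_force: 88.7
```

carry_out(
  targets=[
    [0, 0, -1, 0, -1],
    [0, 0, -3, 0, -1],
    [0, 0, -4, 0, -1],
    [0, 0, -4, 0, -1],
    [0, 0, -2, 4.4, -1],
    [0, 0, 0, 4.4, -1],
    [0, 0, 0, 0, -1],
    [0, 0, 0, 0, -1],
  ],
)

```text
t: 38.35
eef_pos: [0.4672, -0.2195, 0.1535]
tool_rot: [-0.0, 0.72, 0.694, -0.0]
contact_force: [-0.3, -0.1, -3.9]
gripper_width: 0.164
grasp_force: 88.4
```

```bash
python3 -c "
from h import *
o=bot.get_obs();print(o['grasp_force'],o['gripper_width'],o['contact_force'])
go(514,214.5,150,87.9)"
```

```text
88.43960881233215 0.1637672694198882 [-0.26117655 -0.13496443 -3.94683935]
now [ 467.2 -219.5  153.5] yaw 87.83 | turn -0.07 shift cm [43.54  3.09  0.35] t 38.35
```

carry_out(
  targets=[
    [2, 0, 0, 0, -1],
    [4, 0.3, 0, 0, -1],
    [4, 0.3, 0, 0, -1],
    [4, 0.3, 0, 0, -1],
    [4, 0.4, 0, 0, -1],
    [4, 0.4, 0, 0, -1],
    [4, 0.4, 0, 0, -1],
    [4, 0.4, 0, 0, -1],
    [4, 0.3, 0, 0, -1],
    [4, 0.3, 0, 0, -1],
    [3, 0, 0, 0, -1],
    [2, 0, 0, 0, -1],
  ],
)

```text
t: 39.55
eef_pos: [0.5149, 0.212, 0.1529]
tool_rot: [-0.001, 0.719, 0.695, -0.0]
contact_force: [-0.3, 0.4, -3.4]
gripper_width: 0.164
grasp_force: 88.4
```

carry_out(
  targets=[
    [0.5, 0, 0, 0, -1],
    [0, 0, 0, 0, -1],
    [0, 0, 0, 0, -1],
    [0, 0, 0, 0, -1],
  ],
)

```text
t: 39.95
eef_pos: [0.5163, 0.2119, 0.1529]
tool_rot: [0.0, 0.722, 0.692, -0.001]
contact_force: [-0.2, -0.4, -2.7]
gripper_width: 0.165
grasp_force: 88.4
```

```bash
python3 -c "
from h import *
o=bot.get_obs();print(o['grasp_force'],o['gripper_width'],o['contact_force'])
go(514,214.5,115,87.9)
for n,b in(('top',(150,160,290,265)),('side',(200,160,370,320))): np.save(n+'8.npy',snap(n,n+'8.png',b,5 if n=='top' else 3.5))
"
```

```text
88.43192338943481 0.16504350941386423 [-0.23244549 -0.38448073 -2.69007753]
now [516.3 211.9 152.9] yaw 87.6 | turn -0.3 shift cm [ 0.25 -0.24  3.79] t 39.95
```

View pics/top8.png

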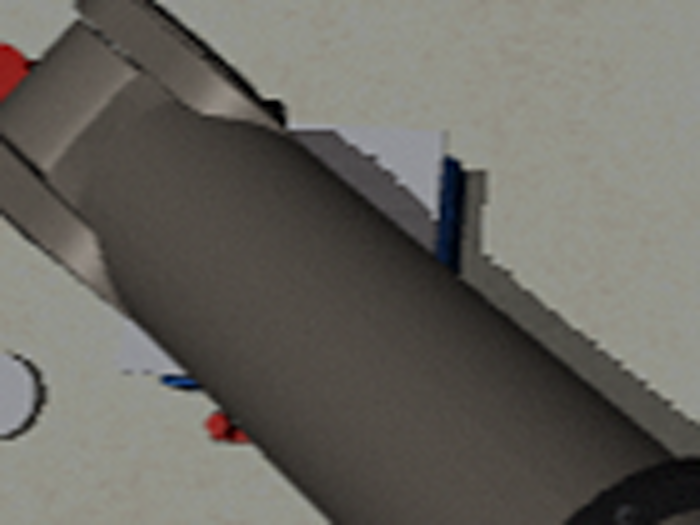

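View pics/side8.png

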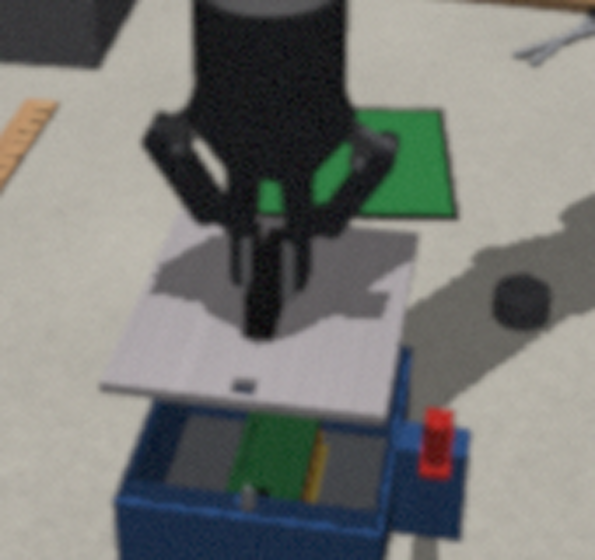

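Held cover is level, rotated close to the case; its left hole is at side px (269.4,270) and the left pin at (271,299). I'll compute the offset in hand from these and from two diagonal corners in the top view.

```bash
python3 - <<'E'
from h import *
s=np.load('side8.npy').astype(int); t=np.load('top8.npy').astype(int)
g=s.mean(2)
w=np.clip(120-g[264:276,262:277],0,None); w[w<25]=0; yy,xx=np.mgrid[264:276,262:277]
hole=np.array([(xx*w).sum(),(yy*w).sum()])/w.sum()
r=s[293:308,264:279,0]; print(r[3:13,2:13])
w=np.clip(r-70,0,None); yy,xx=np.mgrid[293:308,264:279]
print("hole",hole)
zt=.1475
for z in(zt-.003,zt,zt+.003): print(z,ray("side",*hole,z)*1000)
for p in((228.6,270),(311.4,278.6)): print("edge",ray("side",*p,zt)*1000)
a=ray("top",239,185.9,zt)*1000;b=ray("top",174.3,234,zt)*1000
print(a,b,(a+b)/2,np.linalg.norm(a-b),"expect",np.hypot(142,164))
d=(b-a); e=np.array([-142,164]); print("yaw",np.degrees(np.arctan2(d[1],d[0])-np.arctan2(e[1],e[0])))
E
```

```text
[[26 32 29 28 38 30 30 26 30 36 31]
 [33 27 28 40 41 43 35 36 28 27 35]
 [29 31 33 50 62 56 30 30 29 26 32]
 [34 30 38 63 84 75 51 30 21 20 27]
 [30 27 46 62 81 76 60 38 21 17 27]
 [28 36 44 67 74 74 57 41 22 23 16]
 [33 42 54 63 74 73 59 40 31 29 27]
 [34 38 52 66 72 70 58 41 24 25 23]
 [30 38 50 60 70 69 59 40 31 33 27]
 [32 33 43 55 61 57 44 34 34 26 23]]
hole [267.62770847 271.97307945]
0.1445 [521.95372444 287.37463577 144.5       ]
0.1475 [521.29690228 290.96019235 147.5       ]
0.1505 [520.64008013 294.54574893 150.5       ]
edge [588.47556115 295.22906185 147.5       ]
edge [446.13057189 297.59985604 147.5       ]
[582.341602   127.47274894 147.5       ] [446.88795174 295.80543066 147.5       ] [514.61477687 211.6390898  147.5       ] 216.06384034115553 expect 216.9331694324314
yaw -2.0648935057459874
```

```bash
python3 - <<'E'
from h import *
s=np.load('side8.npy').astype(int)
print(s.mean(2)[264:277,262:278].astype(int))
for z in (.147,.148): print(ray("side",269.1,269.6,z)*1000)
print("pin tip",ray("side",270.2,297.8,.079)*1000,"pin base",ray("side",270.3,303,.066)*1000)
t=np.load('top3.npy').astype(int)
for u,v in((187,213),(236,215)): print(t[v-4:v+5,u-4:u+5].sum(2))
E
```

```text
[[171 171 171 170 172 169 172 170 172 170 171 173 173 171 171 171]
 [169 171 172 172 172 169 169 171 173 173 173 173 170 172 170 171]
 [171 170 172 170 170 170 169 170 170 171 172 172 171 173 171 171]
 [170 171 172 170 164 157 156 158 158 161 163 167 169 171 172 169]
 [171 173 173 168 150 132 125 125 126 133 137 154 164 173 171 171]
 [172 173 169 161 135 108  99  99  98 104 116 143 165 169 171 170]
 [171 174 171 155 121  89  75  78  80  85 104 143 167 171 171 171]
 [173 169 170 153 123  98  86  81  81  85 115 148 169 172 171 169]
 [165 163 163 158 150 140 134 128 119 117 136 157 171 171 171 170]
 [134 136 139 144 149 148 149 148 148 148 152 161 167 168 168 168]
 [104 105 109 115 121 122 126 128 131 133 135 143 148 151 152 157]
 [ 86  90  91  91  94  97  95 100 103 108 106 113 117 117 117 123]
 [ 64  67  69  71  75  77  80  83  85  87  90  90  90  92  92  93]]
[519.96203306 283.7438417  147.        ]
[519.74634141 284.95391627 148.        ]
pin tip [519.48362435 280.26675598  79.        ] pin base [519.51210804 279.97415295  66.        ]
[[442 360 217 178 193 196 206 131  24]
 [431 356 209 171 177 194 200 138  19]
 [438 356 213 222 142 146 215 156   8]
 [448 358 215 192 132 134 196 148   5]
 [372 244 163 153 132 171 205 146  16]
 [396 269 183 191 192 192 216 155  15]
 [397 273 175 188 193 197 178  94  31]
 [353 203 184 180 196 198 153  59  22]
 [378 231 187 183 195 202 169  79  22]]
[[293 284 205 201 205 202 217 156  17]
 [337 280 204 194 199 199 214 155  10]
 [277 222 206 200 200 208 221 157  13]
 [282 222 168 182 173 174 215 153  15]
 [283 223 156 213 212 161 231 172   9]
 [293 224 182 138  95 150 190 114  19]
 [268 191 200 202 202 213 170  92  18]
 [289 209 186 195 198 204 167  91  15]
 [274 190 189 198 206 201 166  77  12]]
```

```bash
python3 - <<'E'
from h import *
f=lambda x,y,s,b:((x+.5)/s-.5+b[0],(y+.5)/s-.5+b[1])
A=ray("top",*f(408,93,4,(140,170)),.072)*1000;B=ray("top",*f(168,267,4,(140,170)),.072)*1000
print("seated corners",A,B,(A+B)/2,np.linalg.norm(A-B))
s0=np.load('side.npy').astype(int).mean(2); s8=np.load('side8.npy').astype(int).mean(2)
def dark(g,x0,x1,y0,y1,bg):
    w=np.clip(bg-25-g[y0:y1,x0:x1],0,None); yy,xx=np.mgrid[y0:y1,x0:x1]; return (xx*w).sum()/w.sum(),(yy*w).sum()/w.sum()
print(s0[296:308,262:280].astype(int))
h0=dark(s0,263,279,297,307,s0[296,264]); h8=dark(s8,265,274,266,272,171)
print(h0,h8); print(ray("side",*h0,.072)*1000)
for z in(.145,.147,.149):print(z,ray("side",*h8,z)*1000)
def edges(im,z,rows,u0,u1,axis):
    pass
E
```

```text
seated corners [575.89818258 128.12296521  72.        ] [445.55823322 294.63441384  72.        ] [510.7282079  211.37868953  72.        ] 211.4581871805247
[[150 150 152 151 152 151 150 152 153 152 152 153 152 152 154 154 152 149]
 [150 150 151 150 151 152 150 151 150 151 151 153 154 152 152 152 150 150]
 [151 151 149 153 153 151 147 147 143 146 150 153 150 152 153 151 150 151]
 [151 152 153 151 151 143 135 128 123 124 135 145 150 151 153 152 151 151]
 [150 151 151 153 146 132 115 101  96 105 109 124 138 148 154 151 150 148]
 [151 152 154 152 144 124 100  84  86  87  92 103 133 149 154 151 152 152]
 [150 152 151 151 140 114  87  78  80  81  85 103 132 150 153 152 153 150]
 [151 153 153 150 137 114  90  84  87  85  85 106 135 152 151 152 151 150]
 [146 147 150 147 141 129 117 113 112 105 109 124 143 152 153 153 152 151]
 [120 125 131 134 134 131 134 133 132 132 132 139 147 151 150 149 150 149]
 [ 88  96 102 102 106 108 113 116 117 123 127 131 136 141 143 142 145 145]
 [ 72  74  74  77  81  82  84  88  90  97 100 107 104 109 115 119 121 124]]
(np.float64(269.5457124842371), np.float64(302.5504413619167)) (np.float64(269.19696509863434), np.float64(269.90531107739))
[519.96156822 285.21727157  72.        ]
0.145 [520.09199912 282.11509387 145.        ]
0.147 [519.66196584 284.5316984  147.        ]
0.149 [519.23193256 286.94830293 149.        ]
```

```bash
python3 - <<'E'
from h import *
r=np.radians(-2.15);X=np.array([np.cos(r),np.sin(r)]);Y=np.array([-np.sin(r),np.cos(r)])
def cross(p,i0,thr):
    i=i0
    while p[i]>thr: i+=1
    return i-1+(p[i-1]-thr)/(p[i-1]-p[i])
for f,z,rows,u0 in(("top.npy",.072,range(196,232,4),233),("top8.npy",.1465,range(189,203,2),234)):
    g=np.load(f).astype(int).sum(2)
    out=[]
    for v in rows:
        u=cross(g[v],u0,210); w=ray("top",u,v,z)[:2]*1000; out.append((round(u,2),round(float(w@Y),2)))
    print(f,out,np.mean([o[1] for o in out]))
t=np.load("top8.npy").astype(int); print(t[183:190,225].tolist()); t=np.load("top.npy").astype(int); print(t[186:194,225].tolist())
print(bot.get_obs()['eef_pos'])
E
```

```text
top.npy [(np.float64(240.98), 150.77), (np.float64(240.59), 150.99), (np.float64(240.35), 150.76), (np.float64(240.27), 150.05), (np.float64(239.59), 151.08), (np.float64(233.71), 167.05), (np.float64(239.26), 150.2), (np.float64(238.92), 150.26), (np.float64(238.36), 150.95)] 152.45666666666665
top8.npy [(np.float64(402.32), -292.4), (np.float64(238.75), 148.91), (np.float64(238.24), 149.86), (np.float64(237.83), 150.53), (np.float64(237.84), 150.07), (np.float64(237.58), 150.33), (np.float64(237.45), 150.24)] 86.79142857142858
[[146, 149, 141], [145, 146, 135], [146, 149, 148], [147, 149, 153], [147, 148, 153], [145, 147, 152], [149, 151, 156]]
[[132, 132, 129], [130, 132, 128], [128, 130, 124], [128, 130, 123], [131, 131, 133], [133, 134, 139], [133, 135, 140], [131, 132, 137]]
[0.51632449 0.21245315 0.15316597]
```

carry_out(
  targets=[
    [0, 0, 0, 0, -1],
    [0, 0, 0, 0, -1],
    [0, 0, 0, 0, -1],
  ],
)

```text
t: 40.35
eef_pos: [0.5162, 0.2137, 0.1534]
tool_rot: [0.0, 0.721, 0.693, 0.0]
contact_force: [-0.3, -0.1, -2.6]
gripper_width: 0.167
grasp_force: 88.4
```

```bash
python3 - <<'E'
from h import *
r=np.radians(-2.15);X=np.array([np.cos(r),np.sin(r)])
for f,z,a in(("top.npy",.072,187),("top8.npy",.1465,182)):
    t=np.load(f).astype(float); k=t[:,:,2]-t[:,:,:2].mean(2)   # blue tint: table<0, plate>0
    o=[]
    for u in range(218,236):
        p=k[a-2:a+9,u]; n=np.sum(p<0)
        P=k[a-2:a+9,u-1:u+2].mean(1); i=np.argmax(P>0); v=a-2+i-1+(0-P[i-1])/(P[i]-P[i-1])
        o.append(ray("top",u,v,z)[:2]@X*1000)
    print(f,np.round(np.median(o),2),np.std(o).round(2))
E
```

```text
top.npy 576.54 0.28
top8.npy 577.45 0.22
```

carry_out(
  targets=[
    [0.08, -0.04, 2, 0, -1],
    [0, 0, 2, 0, -1],
    [0, 0, 1.5, 0, -1],
    [0, 0, 0.5, 0, -1],
    [0, 0, 0.3, 0, -1],
    [0, 0, 0.2, 0, -1],
    [0, 0, 0, 0, -1],
    [0, 0, 0, 0, -1],
  ],
)

```text
t: 41.15
eef_pos: [0.5161, 0.2149, 0.0889]
tool_rot: [0.0, 0.721, 0.693, 0.0]
contact_force: [-0.2, 0.2, -3.5]
gripper_width: 0.165
grasp_force: 88.3
```

carry_out(
  targets=[
    [0, 0, 0.2, 0, -1],
    [0, 0, 0.2, 0, -1],
    [0, 0, 0, 0, -1],
    [0, 0, 0, 0, -1],
  ],
)

```text
t: 41.55
eef_pos: [0.5159, 0.2139, 0.0841]
tool_rot: [0.0, 0.721, 0.693, -0.0]
contact_force: [1.0, -1.9, -2.8]
gripper_width: 0.164
grasp_force: 88.5
```

carry_out(
  targets=[
    [0, 0, 0.2, 0, -1],
    [0, 0, 0.2, 0, -1],
    [0, 0, 0, 0, -1],
    [0, 0, 0, 0, -1],
  ],
)

```text
t: 41.95
eef_pos: [0.5157, 0.2137, 0.0798]
tool_rot: [0.0, 0.721, 0.693, -0.001]
contact_force: [0.8, -5.3, -3.8]
gripper_width: 0.165
grasp_force: 88.5
```

carry_out(
  targets=[
    [0, 0, 0.2, 0, -1],
    [0, 0, 0.1, 0, -1],
    [0, 0, 0, 0, -1],
    [0, 0, 0, 0, -1],
  ],
)

```text
t: 42.35
eef_pos: [0.5158, 0.2136, 0.0784]
tool_rot: [0.001, 0.721, 0.693, -0.001]
contact_force: [-3.7, -9.0, 13.5]
gripper_width: 0.161
grasp_force: 90.6
```

carry_out(
  targets=[
    [-0.1, 0, 0, 0, -1],
    [0, 0, 0, 0, -1],
    [0, 0, 0, 0, 0],
    [0, 0, 0, 0, 0],
    [0, 0, 0, 0, 0],
    [0, 0, 0, 0, 0],
    [0, 0, -3, 0, 0],
    [0, 0, -4, 0, 0],
    [0, 0, -4, 0, 0],
    [0, 0, 0, 0, 0],
    [0, 0, 0, 0, 0],
  ],
)

```text
t: 43.45
eef_pos: [0.5162, 0.214, 0.1881]
tool_rot: [0.0, 0.721, 0.693, 0.001]
contact_force: [-0.6, -0.1, -0.7]
gripper_width: 0.501
grasp_force: 0.0
```

```bash
python3 - <<'E'
from h import *
def dark(g,x0,x1,y0,y1,bg):
    w=np.clip(bg-25-g[y0:y1,x0:x1],0,None); yy,xx=np.mgrid[y0:y1,x0:x1]; return (xx*w).sum()/w.sum(),(yy*w).sum()/w.sum()
s=snap('side','s9.png',(200,220,360,340),5); np.save('side9.npy',s)
g=s.astype(int).mean(2); print(dark(g,263,279,297,307,g[296,264]),"before (269.55,302.55)")
go(423,255,160,87.9)
E
```

```text
(np.float64(269.91640333237575), np.float64(302.5432347026716)) before (269.55,302.55)
now [515.5 213.5 186.9] yaw 87.71 | turn -0.19 shift cm [ 3.81 -9.4   2.69] t 43.5
```

View pics/s9.png

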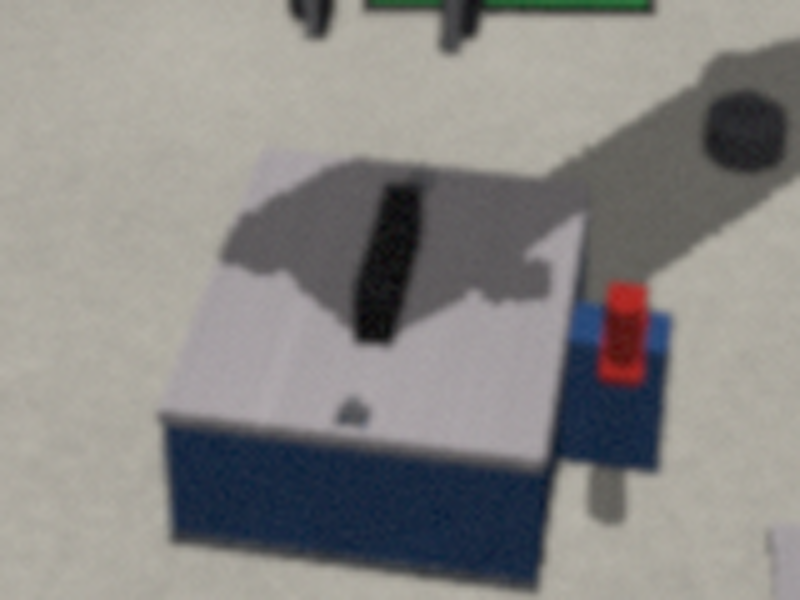

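The cover is seated: the hole is at the same pixel as at the start, with the pin in it, and the plate is flush. Now the latch.

carry_out(
  targets=[
    [1, -3, 0, 0, 0],
    [1, -3, 0, 0, 0],
    [1, -2, 0, 0, 0],
    [0.8, -1.4, 2, 0, 0],
    [0, 0, 0, 0, 0],
    [0, 0, 3, 0, 0],
    [0, 0, 2, 0, 0],
    [0, 0, 0, 0, 0],
    [0, 0, 0, 0, 0],
  ],
  force=40,
)

```text
t: 44.4
eef_pos: [0.4235, 0.2551, 0.1172]
tool_rot: [-0.0, 0.721, 0.693, -0.001]
contact_force: [0.1, 0.8, 0.2]
gripper_width: 0.499
grasp_force: 0.0
```

```bash
python3 -c "
from h import *
go(423.5,253.5,86,87.9)"
```

```text
now [423.5 255.1 117.2] yaw 87.69 | turn -0.21 shift cm [-0.16  0.    3.12] t 44.4
```

carry_out(
  targets=[
    [-0.1, 0, 2, 0, 0],
    [0, 0, 1.1, 0, 0],
    [0, 0, 0, 0, 0],
    [0, 0, 0, 0, -1],
    [0, 0, 0, 0, -1],
    [0, 0, 0, 0, -1],
    [0, 0, 0, 0, -1],
    [0, 0, 0, 0, -1],
  ],
)

```text
t: 45.2
eef_pos: [0.4237, 0.2549, 0.0871]
tool_rot: [0.0, 0.721, 0.693, 0.001]
contact_force: [-0.9, -0.4, 6.3]
gripper_width: 0.123
grasp_force: 39.2
```

carry_out(
  targets=[
    [-0.02, 0.38, 0, 6, -1],
    [-0.02, 0.38, 0, 6, -1],
    [-0.02, 0.38, 0, 6, -1],
    [-0.02, 0.38, 0, 6, -1],
    [-0.02, 0.38, 0, 6, -1],
    [-0.02, 0.38, 0, 6, -1],
    [-0.02, 0.38, 0, 6, -1],
    [-0.02, 0.38, 0, 6, -1],
  ],
)

```text
t: 46.0
eef_pos: [0.4516, 0.2421, 0.0873]
tool_rot: [-0.0, 0.941, 0.338, 0.002]
contact_force: [3.7, 0.7, 2.2]
gripper_width: 0.118
grasp_force: 39.0
```

carry_out(
  targets=[
    [-0.02, 0.38, 0, 6, -1],
    [-0.02, 0.38, 0, 6, -1],
    [-0.02, 0.38, 0, 6, -1],
    [-0.02, 0.38, 0, 6, -1],
    [-0.02, 0.38, 0, 6, -1],
    [-0.02, 0.38, 0, 6, -1],
    [-0.02, 0.38, 0, 6, -1],
    [0, 0, 0, 0, -1],
    [0, 0, 0, 0, -1],
  ],
)

```text
t: 46.9
eef_pos: [0.4615, 0.216, 0.0873]
tool_rot: [-0.0, 1.0, -0.021, 0.003]
contact_force: [7.0, -3.3, 0.1]
gripper_width: 0.119
grasp_force: 39.0
```

carry_out(
  targets=[
    [-0.1, 0.05, 0, 0, -1],
    [0, 0, 0, 0, -1],
    [0, 0, 0, 0, -0.2],
    [0, 0, 0, 0, -0.2],
    [0, 0, 0, 0, -0.2],
    [0, 0, -3, 0, -0.2],
    [0, 0, -5, 0, 0],
    [0, 0, -5, 0, 0],
    [0, 5, 0, 0, 0],
    [0, 5, 0, 0, 0],
    [0, 5, 0, 0, 0],
    [0, 5, 0, 0, 0],
  ],
)

```text
t: 48.1
eef_pos: [0.4483, 0.0147, 0.2165]
tool_rot: [0.0, 1.0, -0.019, 0.0]
contact_force: [2.1, 0.7, 0.1]
gripper_width: 0.503
grasp_force: 0.0
```

carry_out(
  targets=[
    [0, 5, 0, 0, 0],
    [0, 5, 0, 0, 0],
    [0, 5, 0, 0, 0],
    [0, 5, 0, 0, 0],
    [0, 5, 0, 0, 0],
    [0, 3, 0, 0, 0],
    [0, 0, 0, 0, 0],
    [0, 0, 0, 0, 0],
    [0, 0, 0, 0, 0],
  ],
)

```text
t: 49.0
eef_pos: [0.4381, -0.2618, 0.2161]
tool_rot: [-0.0, 1.0, -0.019, -0.0]
contact_force: [0.6, 0.9, 0.3]
gripper_width: 0.499
grasp_force: 0.0
```

```bash
python3 - <<'E'
from h import *
im=snap('top'); t0=np.load('top.npy')
for i in(t0,im):
    for r in rects(i,"red",.08,(190,222,225,260),amin=15): print(*r)
    for r in rects(i,"white",.072,(178,182,246,242),amin=500): print(*r)
    h=cv2.cvtColor(i,cv2.COLOR_RGB2HSV)
d=cv2.absdiff(im,t0).max(2)>50
n,l,st,c=cv2.connectedComponentsWithStats(d.astype(np.uint8))
print([(s[:4].tolist(),int(s[4])) for s in st[1:] if s[4]>25])
E
```

```text
[207.8 241.2] [433.  217.8  15.   39.5 -88.5]
[209.4 214.4] [515.4 215.5 141.3 163.9  -2.2]
[207.9 238.1] [439.8 217.5  17.1  53.2 -87. ]
[207.1 214.6] [520.3 214.7 173.6 198.1   1.6]
[([271, 155, 31, 19], 418), ([220, 158, 31, 17], 415), ([321, 160, 32, 20], 428), ([305, 198, 229, 222], 19860), ([267, 221, 30, 16], 431), ([464, 229, 5, 34], 41), ([531, 335, 29, 23], 492), ([290, 366, 10, 5], 26), ([241, 404, 13, 16], 110), ([261, 406, 15, 13], 77), ([277, 412, 11, 8], 54), ([307, 415, 9, 5], 33)]
```

Only the templates' former spots and the arm and its shadow differ from the start. The case, cover, latch and bystanders match it. Handing in.

```bash
python3 -c "
from h import *
print(bot.hand_in())"
```

```text
the job is handed in; nothing more can be done
None
```

Job handed in at about 49 s simulated: all four templates found are stacked in the outline (about 2 mm toward +y at most), the cover is back on its pins after a knock on the mat, and the latch is shut; no verdict was returned.

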